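# Close and lock the sample canister

## Task

Close the white sample canister: clear the green-banded dropper bottle out of the collar lever's way by standing it upright in the empty half of the blue tray, put the white lid with the purple bar grip flat on the canister with its two ears on the red seats, then turn the purple lock collar clockwise until its lever stands on the red lock mark on the disc. Do not knock over or push away anything else, and leave the yellow lid alone.

Things in the scene. Friction and masses are not known exactly. Their poses are not given: they have to be found in the camera images.
- canister: white round canister, 140 mm outside, mouth 108 mm across, on a fixed grey docking disc 260 mm across and 6 mm thick; it does not move. Origin: on its axis at the table; z up. Flat rim, 16 mm wide, 61 mm above the table, with two red ear seats at +x and -x of this frame. A purple lock collar runs round the rim.
- lock_mark (a point): red T-shaped lock mark on top of the grey disc (6 mm high), 83 to 129 mm from the canister's axis; this point is 105 mm from the axis, straight under where the lever's post must stand. It lies at 166.9 degrees counter-clockwise (seen from above) from canister +x.
- collar (a joint): angle of the purple collar about the canister's axis; grows clockwise seen from above. Starts between -0.30 and 0.15; lock mark at 1.45; end stops at -0.35 and 1.85. Its lever points to (250 degrees minus this angle), counter-clockwise from canister +x. Stiff (about 3 N at the lever's post); stays where it is left. Collar: 158 mm outside, 146 mm inside, 48 to 75 mm high.
- collar_tab (a point): middle of one of the collar's two opposite inward tabs (top face, 75 mm high). Tabs: 60 degrees wide, 5 mm thick, reaching in to 62 mm from the axis, at 90 degrees to the ear seats when the joint is 0. The lid's ears pass down between them only while the collar is unlocked; turned, the tabs pass 3 mm over the ears.
- collar_post (a point): top centre of the white upright post on the collar's purple lever: 14 mm diameter, 105 mm from the canister's axis, free from 61 mm to 102 mm high (this point is at 102 mm). Its frame turns with the collar. It can be gripped from above or pushed sideways.
- lid: canister lid, 100 g, flat on the table at any yaw: white disc 116 mm across, 6 mm thick; two ears 44 degrees wide reach 68 mm (corners 69) from the centre at its +x and -x; below, a spigot 96 mm across (foot tapered to 88), 10 mm deep. Origin: centre of the spigot's underside, z up; disc top 16 mm above it. Either way round fits. Seated, the origin is 51 mm above the canister's.
- lid_grip (a point): middle of the lid's purple bar grip, 30 mm above the lid's origin. The grip is 40 mm long (x), 12 mm thick (y) and 28 mm high, from 16 to 44 mm above the origin.
- bottle: dropper bottle with a green band and green tip, 34 mm diameter up to 55 mm, 85 mm tall with the tip, 40 g; origin at the centre of its foot, z up. Starts upright on the grey disc, about 105 mm from the canister's axis, in the path of the lever.
- tray: fixed blue tray, 90 (x) by 130 (y) mm, walls 15 mm high and 4 mm thick, floor 4 mm thick; a wall along its x at y = 0 parts it in two halves. Origin: centre of its underside. The half at -y is empty (its centre at y = -32 mm); the spare bottle stands in the half at +y.
- spare_bottle: bystander: dropper bottle like the other but with a grey band and tip, in the tray; origin at its foot.
- buffer: bystander: tall amber bottle with a blue cap, 48 mm diameter, 155 mm tall, 190 to 200 mm from the canister's axis, outside the lever's path; origin at its foot.
- yellow_lid: bystander: plain round yellow lid of another pot, 104 mm across, 38 mm high with its knob; origin at the centre of its underside.
- cup: bystander: amber specimen pot with a yellow cap, 76 mm across, 79 mm tall; origin at its foot.
- cassette: bystander: white test cassette, 70 by 22 by 6 mm, beyond the canister; origin under its centre.
- pen: bystander: marker pen with a red cap, 130 mm long, 14 mm thick, at the far edge; origin under its middle.

How it is judged:
By the outcome, as a careful person would: the job done as asked, in the order asked, and still so for the second after the job is handed in, with the robot touching nothing.
It also fails if it takes over 72 s, if anything falls off the work surface, if the arm or the gripper's body presses on something with over 40 N, if the wrist force passes 120 N, or if a joint passes its speed limit or range.

## Robot

A 7-joint arm with a two-finger parallel gripper is mounted at the origin on the work surface. World frame = base frame: x ahead of the robot, y to its left, z up, the work surface at z = 0. Lengths are in m, angles in degrees, forces in N, time in s.
With the tool pointing down it reaches from about 0.35 to 0.775 m from the base axis. Payload 3.1 kg.
Tool frame: the origin (TCP) lies on the centre line of the jaws, within the pads' length; the fingertips stand 17 mm ahead of it and the grasp point (between the pads) lies 2 mm behind it (robot.tip_reach is the distance from the TCP to the fingertips, in m); z points along the fingers, y is the direction in which the jaws open and shut (so a half turn about z gives the same grasp; the last joint's range is limited). The gripper opens to 85 mm and grips with 20 to 120 N. Pads are 22 mm wide; open, the fingers measure 114 mm over their backs; the gripper's body (76 mm by 85 mm) begins 54 mm behind the grasp point. The pads swing forward as they close: fully open they stand 13 mm farther back than shut.
Start: joints at [-68.222, 17.813, 0.802, 86.603, -0.252, 75.585, -1.558], TCP at [0.225, 0.502, 0.248] pointing down, gripper open.
Joint ranges: [-154.91, 154.91], [-16.99, 109.72], [-72.82, 74.43], [7.12, 147.25], [-82.49, 262.49], [11.32, 116.49], [-174.64, 174.64]. Speed limits (degrees/s): [159.86, 159.86, 180, 180, 180, 180, 180].

## Interface

Orientations are given as [roll, pitch, yaw] about the fixed x, y, z axes, in that order (R = Rz(yaw) Ry(pitch) Rx(roll)).
In Python, from station import robot, fingers, vision, workorder, recognise gives the robot as it stands. Calls block until the motion is done:
- robot.move_to(position, orientation): joint-space move of the TCP to a pose.
- robot.line_to(position, orientation=None, velocity=0.15, f_stop=None): straight line of the TCP; orientation=None keeps the orientation; velocity is the mean speed in m/s. With f_stop (N) it stops when the force on the tool has changed by that much, and returns True; else False.
- robot.move_j(angles): joint-space move.
- fingers.gripper_to(opening, force=None): opening from 0.0 (shut) to 1.0 (fully open); force is the grip in N (None keeps the last); returns when the fingers have stopped.
- robot.pause(seconds).
- robot.inverse_kinematics(position, orientation): joint angles nearest the present ones, or None.
- vision.grab_frame(name): name is "scene" or "top"; returns the picture (420x560x3 uint8, red, green, blue); there is no depth.
- vision.calibration(name): a dict with "mtx" (3x3 intrinsics, pixels), "k1" (the pictures are not rectified: a ray, as slopes to the right and down, at radius r is drawn at 1 + k1 r^2 times it, then the intrinsics apply), "extrinsics" (4x4, takes a point from world to camera coordinates). Camera axes: x right, y up, looking along -z (the intrinsics and any distortion apply to the point x, -y, -z); pixel columns grow to the right and rows downward; lengths in m; the calibration is good to about 2 mm. A picture is of the moment at which its call begins. calibration takes no time and is no camera call.
A pose or a line that the arm cannot do raises robot.PlanningError and nothing moves.
- workorder.close_job(): hands the job in, once; it reports no verdict.
Trained networks look in the newest picture that a camera, given by its name, has taken for a name from the list of things; names that differ only in an ending like _2 or _b are one class to them, and where a whole thing is asked for, a point or a joint stands for the part that bears it (a point fixed in the world has none). Each returns a list of dicts, best first, with "p" (0 to 1); they miss things now and then, are a little off and sometimes report something else, mostly with a low value. They report only what shows in the picture. A call takes as long as a camera call.
- recognise(label, camera): "rect" ([centre column, centre row, width, height] in pixels, round what is visible of it).
Readings, each from a call of its own:
- robot.current_time_s(): time.
- robot.current_joint_positions(): joint angles.
- robot.current_dq(): joint speeds.
- robot.current_joint_torque(): joint torques, N m.
- robot.current_tool_pos(): TCP position.
- robot.current_eef_rot(): TCP orientation.
- robot.current_contact_force(): force on the tool from outside, world axes, zero at the start.
- robot.current_torque(): the same for the moment, N m.
- robot.current_finger_gap(): opening from 0.0 (shut) to 1.0 (fully open).
Only numpy, scipy, OpenCV 4.12 (cv2) and the standard library are available. Lean on these libraries where they do the work, as an engineer would, in place of code of your own. Each camera call takes 0.05 s, during which the arm holds its last target. There are 200 camera calls.

## Working session

There is one attempt and no reset: what is moved stays moved. The work goes in short steps, each a Python script; the robot and the scene stay as the last script left them, time stands still between calls to the robot, and variables do not carry over. Pictures are saved under pics/ and viewed, about 8 in all and at most 12, crops included, and the job is handed in when it is done.

```bash
mkdir -p pics; ls; cat > h.py <<'E'
import numpy as np, cv2
from station import robot, fingers, vision, workorder, recognise
def cal(n):
    c=vision.calibration(n); return np.array(c["mtx"]),c["k1"],np.array(c["extrinsics"])
def proj(n,P):
    K,k,E=cal(n); P=np.atleast_2d(P); c=P@E[:3,:3].T+E[:3,3]
    s=np.c_[c[:,0],-c[:,1]]/(-c[:,2:]); s=s*(1+k*(s**2).sum(1,keepdims=True))
    return s@K[:2,:2].T+K[:2,2]
def ray(n,uv):
    K,k,E=cal(n); d=np.linalg.solve(K[:2,:2],(np.asarray(uv,float)-K[:2,2]))
    s=d.copy()
    for _ in range(30): s=d/(1+k*(s@s))
    R=E[:3,:3]; return -R.T@E[:3,3], R.T@np.array([s[0],-s[1],-1])
def at(n,uv,z):
    o,v=ray(n,uv); return o+v*(z-o[2])/v[2]
def snap(n,f):
    im=vision.grab_frame(n); cv2.imwrite(f"pics/{f}.png",np.asarray(im)[:,:,::-1]); return im
E
python3 - <<'E'
from h import *
a=snap("scene","s0");b=snap("top","t0")
for n in("scene","top"):
    K,k,E=cal(n); print(n,K.tolist(),k,(-E[:3,:3].T@E[:3,3]).round(3))
for l in["canister","lock_mark","collar","collar_post","lid","lid_grip","bottle","tray","spare_bottle","buffer","yellow_lid","cup"]:
    for n in("scene","top"):
        r=recognise(l,n); print(l,n,[(np.round(q["rect"]).tolist(),round(q["p"],2)) for q in r[:2]], at(n,r[0]["rect"][:2],0.03).round(3) if r else "")
E
```

```text
pics
scene [[502.1133710809916, 0.0, 277.6708987064207], [0.0, 502.1133710809916, 204.63886655615286], [0.0, 0.0, 1.0]] -0.10468721621909145 [1.437 0.121 0.978]
top [[524.1190782655162, 0.0, 278.8114941325049], [0.0, 524.1190782655162, 209.31048725571992], [0.0, 0.0, 1.0]] 0.03349900768836115 [ 0.378 -0.012  1.125]
canister scene [([280.0, 250.0, 102.0, 85.0], 0.61)] [0.65  0.026 0.03 ]
canister top [([264.0, 203.0, 117.0, 116.0], 0.61)] [0.614 0.027 0.03 ]
lock_mark scene [([280.0, 249.0, 107.0, 88.0], 0.96)] [0.646 0.024 0.03 ]
lock_mark top [([266.0, 203.0, 121.0, 114.0], 0.84)] [0.615 0.022 0.03 ]
collar scene [([274.0, 237.0, 80.0, 55.0], 0.93), ([374.0, 189.0, 16.0, 31.0], 0.7)] [0.609 0.005 0.03 ]
collar top [([272.0, 195.0, 93.0, 80.0], 0.82)] [0.632 0.008 0.03 ]
collar_post scene [([272.0, 236.0, 82.0, 60.0], 0.88)] [0.607 0.    0.03 ]
collar_post top [([271.0, 196.0, 91.0, 76.0], 0.62), ([426.0, 220.0, 44.0, 44.0], 0.38)] [0.629 0.011 0.03 ]
lid scene [([273.0, 236.0, 76.0, 54.0], 0.71), ([177.0, 179.0, 40.0, 31.0], 0.57)] [0.607 0.004 0.03 ]
lid top [([415.0, 302.0, 52.0, 
[... 532 characters left out ...]
0.29  0.03 ]
spare_bottle scene [([373.0, 189.0, 21.0, 32.0], 0.74)] [0.4   0.255 0.03 ]
spare_bottle top [([149.0, 297.0, 21.0, 17.0], 0.82)] [0.411 0.258 0.03 ]
buffer scene [([282.0, 175.0, 16.0, 51.0], 0.94)] [ 0.373 -0.003  0.03 ]
buffer top [([272.0, 291.0, 28.0, 27.0], 0.59)] [0.429 0.005 0.03 ]
yellow_lid scene [([148.0, 229.0, 40.0, 35.0], 0.84), ([274.0, 237.0, 79.0, 61.0], 0.27)] [ 0.622 -0.319  0.03 ]
yellow_lid top [([427.0, 218.0, 50.0, 47.0], 0.68), ([266.0, 203.0, 117.0, 119.0], 0.27)] [ 0.589 -0.32   0.03 ]
cup scene [([271.0, 235.0, 77.0, 56.0], 0.73), ([388.0, 248.0, 30.0, 41.0], 0.71)] [ 0.603 -0.003  0.03 ]
cup top [([141.0, 200.0, 43.0, 42.0], 0.55)] [0.615 0.289 0.03 ]
```

View pics/t0.png

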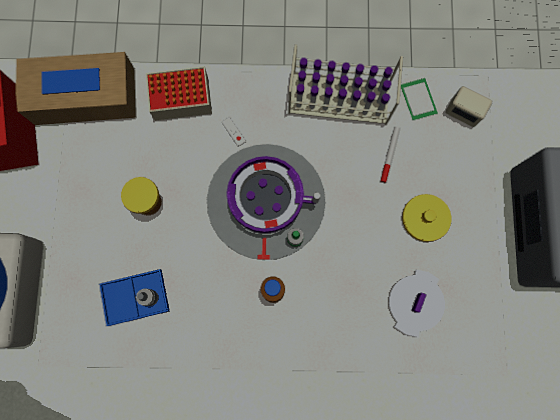

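View pics/s0.png

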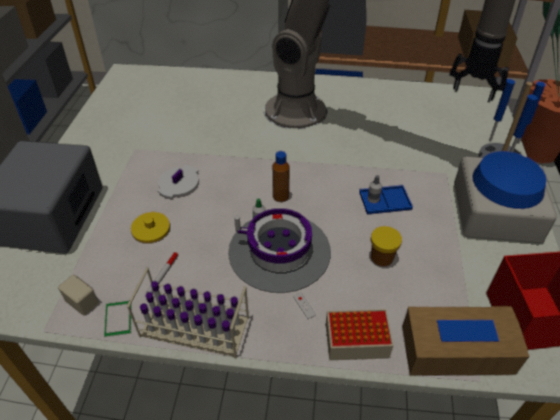

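Top view (up = +x, left = +y): canister at about (265,195), lever post at (316,198), green bottle at (295,237), lock mark at (264,248), buffer at (272,290), lid at (416,303) with its bar at (420,302), tray at (135,297) with the left half empty. Next I measure by colour.

```bash
cat > m.py <<'E'
from h import *
import sys
n="top"
im=cv2.imread("pics/t0.png"); hsv=cv2.cvtColor(im,cv2.COLOR_BGR2HSV)
def comps(lo,hi,box,mn=8):
    m=cv2.inRange(hsv,np.array(lo),np.array(hi)); x0,y0,x1,y1=box
    mm=np.zeros_like(m); mm[y0:y1,x0:x1]=m[y0:y1,x0:x1]
    k,L,s,c=cv2.connectedComponentsWithStats(mm)
    return [(c[i].round(1),s[i][4],L==i) for i in range(1,k) if s[i][4]>=mn]
red=comps((0,120,100),(8,255,255),(220,140,325,265))+comps((172,120,100),(180,255,255),(220,140,325,265))
for c,a,m in red: print("red",c,a,"z61",at(n,c,.061).round(4),"z6",at(n,c,.006).round(4))
for c,a,m in comps((120,60,50),(160,255,255),(380,260,460,340)): 
    r=cv2.minAreaRect(np.argwhere(m)[:,::-1].astype(np.float32)); print("grip",c,a,r,at(n,c,.04).round(4))
for c,a,m in comps((40,60,40),(90,255,255),(270,210,320,260)): print("green",c,a,at(n,c,.08).round(4))
for c,a,m in comps((100,120,60),(130,255,255),(90,260,180,335),50):
    r=cv2.minAreaRect(np.argwhere(m)[:,::-1].astype(np.float32)); print("tray",r,[at(n,p,.015).round(4).tolist() for p in cv2.boxPoints(r)])
for c,a,m in comps((100,120,60),(130,255,255),(250,270,300,310)): print("buffer cap",c,a,at(n,c,.155).round(4))
a=cv2.resize(im[140:320,200:330],None,fx=3.2,fy=3.2,interpolation=cv2.INTER_CUBIC)
b=cv2.resize(im[255:345,380:450],None,fx=5,fy=5,interpolation=cv2.INTER_CUBIC)
o=np.zeros((600,800,3),np.uint8); o[:a.shape[0],:a.shape[1]]=a; o[:b.shape[0],430:430+b.shape[1]]=b
cv2.imwrite("pics/crop0.png",o)
E
python3 m.py
```

```text
red [259.6 166.2] 73 z61 [0.6863 0.036  0.061 ] z6 [0.7022 0.0384 0.006 ]
red [270.5 223.1] 74 z61 [0.5651 0.0101 0.061 ] z6 [0.5747 0.0112 0.006 ]
red [263.5 251.1] 112 z61 [0.5069 0.023  0.061 ] z6 [0.5135 0.0248 0.006 ]
grip [420.1 302.2] 111 ((420.1267395019531, 302.0452575683594), (5.784985542297363, 18.969371795654297), 19.653823852539062) [ 0.412  -0.2974  0.04  ]
green [295.7 233.6] 36 [ 0.5413 -0.0416  0.08  ]
tray ((133.25189208984375, 297.2995300292969), (43.17399597167969, 65.92787170410156), 76.50426483154297) [[0.4365, 0.3725, 0.015], [0.471, 0.2411, 0.015], [0.3847, 0.2144, 0.015], [0.3515, 0.3439, 0.015]]
buffer cap [272.1 287.4] 201 [0.4291 0.0023 0.155 ]
```

View pics/crop0.png

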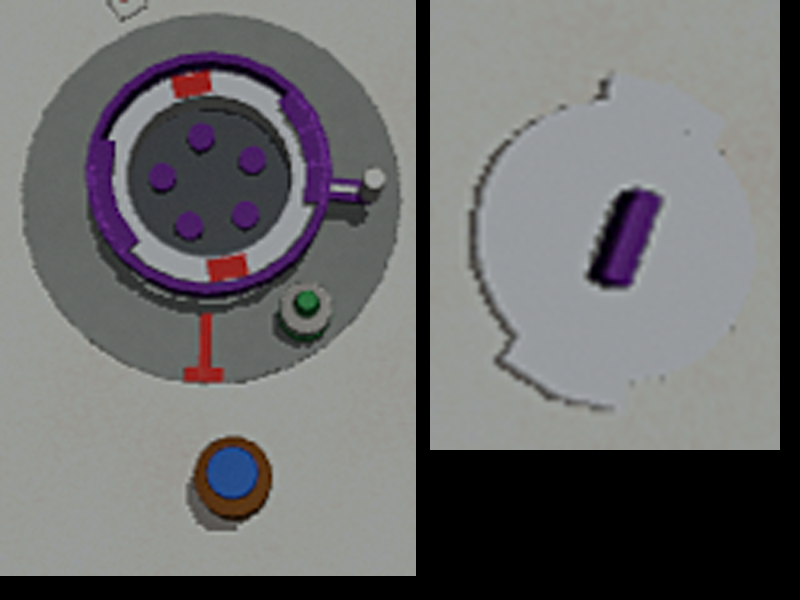

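Crop: seats at (192,84) and (228,267), post top at (373,182), bottle tip at (307,302), lock-mark stem straight below, and the lid's bar slanted at (628,238) in the right panel. The measured seat spacing is 124 mm, which is right for mid-rim. Seats give canister yaw 12.1° and the lock mark gives 12.2°. Next I fit the bar in both cameras and check the IK.

```bash
cat > fit.py <<'E'
from h import *
from scipy.optimize import minimize
def barmask(f,box):
    im=cv2.imread(f); x0,y0,x1,y1=box; c=cv2.resize(im[y0:y1,x0:x1],None,fx=8,fy=8,interpolation=cv2.INTER_CUBIC)
    h=cv2.cvtColor(c,cv2.COLOR_BGR2HSV); return (cv2.inRange(h,(120,90,30),(165,255,255))>0)
def fitbar(ims,x0,z0=0.0):
    M={n:(barmask(f,b),b) for n,f,b in ims}
    def cost(p):
        c,s=np.cos(p[2]),np.sin(p[2]); t=0
        P=np.array([[p[0]+c*a-s*b,p[1]+s*a+c*b,z0+h] for a in(-.02,.02) for b in(-.006,.006) for h in(.016,.044)])
        for n,(m,b) in M.items():
            q=((proj(n,P)+.5-np.array(b[:2]))*8-.5).astype(np.float32)
            r=np.zeros(m.shape,np.uint8); cv2.fillConvexPoly(r,cv2.convexHull(np.round(q).astype(np.int32)),1)
            t+=1-(m&(r>0)).sum()/max(1,(m|(r>0)).sum())
        return t
    best=min((minimize(cost,[x0[0],x0[1],x0[2]],method="Nelder-Mead",options=dict(initial_simplex=[[x0[0]+d,x0[1],x0[2]],[x0[0]-.006,x0[1]+.006,x0[2]],[x0[0],x0[1]-.006,x0[2]],[x0[0],x0[1],x0[2]+.2]])) for d in(.004,.008)),key=lambda r:r.fun)
    return best.x,best.fun
E
python3 - <<'E'
from fit import *
T=("top","pics/t0.png",(395,280,445,325)); S=("scene","pics/s0.png",(155,162,200,200))
for q in([T],[S],[T,S]):
    p,f=fitbar(q,[.412,-.297,np.radians(-20)]); print("bar",p[:2].round(4),np.degrees(p[2]).round(1),round(f,3))
C=np.array([.6257,.0231]); 
P=at("top",(316.6,196.9),.102)[:2]; d=P-C; w=np.degrees(np.arctan2(d[1],d[0])); print("post",P.round(4),np.linalg.norm(d).round(4),w.round(1),"joint",np.radians((250-(w-12.1)+180)%360-180).round(3))
print("bottle",at("top",(295.9,234.4),.091).round(4),at("top",(295.3,236.9),.061).round(4))
m=C+.105*np.array([np.cos(np.radians(179)),np.sin(np.radians(179))]); print("mark",m.round(4))
print(robot.current_eef_rot(),robot.current_time_s(),robot.tip_reach)
B=[.541,-.042];
for nm,p,z,ys in[("bottle",B,.052,[217,37]),("tray",[.403,.324],.05,[104.7,-75.3]),("bar",[.412,-.297],.037,[-20,160]),("seat",C,.088,[12.1,-167.9]),("post",P,.094,[w,w+180]),("mark",m,.094,[179,-1])]:
    for y in ys:
        j=robot.inverse_kinematics([p[0],p[1],z],[180,0,(y+180)%360-180]); print(nm,y,None if j is None else np.round(j).tolist())
E
```

```text
bar [ 0.4121 -0.297 ] -23.5 0.396
bar [ 0.4132 -0.2987] -2.6 0.363
bar [ 0.4117 -0.2992] -5.5 0.811
post [ 0.613  -0.0817] 0.1056 -96.9 joint -0.017
bottle [ 0.538  -0.0417  0.091 ] [ 0.5374 -0.0414  0.061 ]
mark [0.5207 0.0249]
[ 1.79998556e+02 -2.39923598e-03  1.55835889e+02] 1.3 0.017
bottle 217 [-13.0, 29.0, 21.0, 103.0, -13.0, 51.0, 141.0]
bottle 37 [-26.0, 33.0, 40.0, 103.0, -26.0, 54.0, -28.0]
tray 104.7 [-52.0, 26.0, 14.0, 107.0, -8.0, 48.0, -19.0]
tray -75.3 [-31.0, 26.0, -13.0, 106.0, 8.0, 49.0, 147.0]
bar -20 [-1.0, 33.0, 47.0, 109.0, -31.0, 51.0, -49.0]
bar 160 [3.0, 31.0, 41.0, 109.0, -26.0, 50.0, 128.0]
seat 12.1 [-30.0, 39.0, 42.0, 87.0, -28.0, 64.0, -61.0]
seat -167.9 [-16.0, 35.0, 18.0, 87.0, -12.0, 61.0, 107.0]
post -96.90465043422876 [-32.0, 48.0, 64.0, 89.0, -44.0, 72.0, -148.0]
post 83.09534956577124 [-22.0, 39.0, 44.0, 88.0, -29.0, 65.0, 21.0]
mark 179 [-23.0, 24.0, 24.0, 104.0, -12.0, 55.0, 95.0]
mark -1 [-34.0, 26.0, 39.0, 104.0, -20.0, 56.0, -78.0]
```

```bash
python3 - <<'E'
from h import *
o=[180,0,36.4]
robot.move_to([.540,-.042,.20],o)
fingers.gripper_to(.8,30)
robot.line_to([.540,-.042,.052],velocity=.12)
fingers.gripper_to(0.1,30)
print("gap",robot.current_finger_gap(),robot.current_tool_pos())
robot.line_to([.540,-.042,.25],velocity=.2)
print("gap",robot.current_finger_gap(),robot.current_time_s())
robot.move_to([.403,.324,.25],[180,0,104.7])
snap("top","t1")
print(robot.line_to([.403,.324,.075],velocity=.15), robot.current_contact_force())
print(robot.line_to([.403,.324,.0485],velocity=.03,f_stop=3), robot.current_tool_pos(),robot.current_finger_gap())
fingers.gripper_to(.8)
robot.line_to([.403,.324,.25],velocity=.25)
snap("top","t2");snap("scene","s2")
t=robot.current_time_s(); print(t)
a=cv2.imread("pics/t2.png");s=cv2.imread("pics/s2.png")
o=np.zeros((600,800,3),np.uint8)
o[:300,:400]=cv2.resize(a[255:345,85:205],(400,300),interpolation=2)
o[300:,:400]=cv2.resize(s[165:225,340:420],(400,300),interpolation=2)
o[:,400:]=cv2.resize(a[140:290,215:315],(400,600),interpolation=2)
cv2.imwrite("pics/crop1.png",o)
for uv,z in(((416.4,270),.013),((394,326.4),.013)):
    d=at("top",uv,z)[:2]-np.array([.412,-.297]); print(np.linalg.norm(d).round(4),np.degrees(np.arctan2(d[1],d[0])).round(1))
E
```

```text
gap 0.382653867543368 [ 0.54045568 -0.04205474  0.05258568]
gap 0.3877291456401138 6.7917
False [-0.01433115 -0.83249568 -0.31801663]
True [0.40267071 0.32377181 0.05055802] 0.38362351289022284
11.85
0.0676 -1.7
0.0689 135.9
```

View pics/crop1.png

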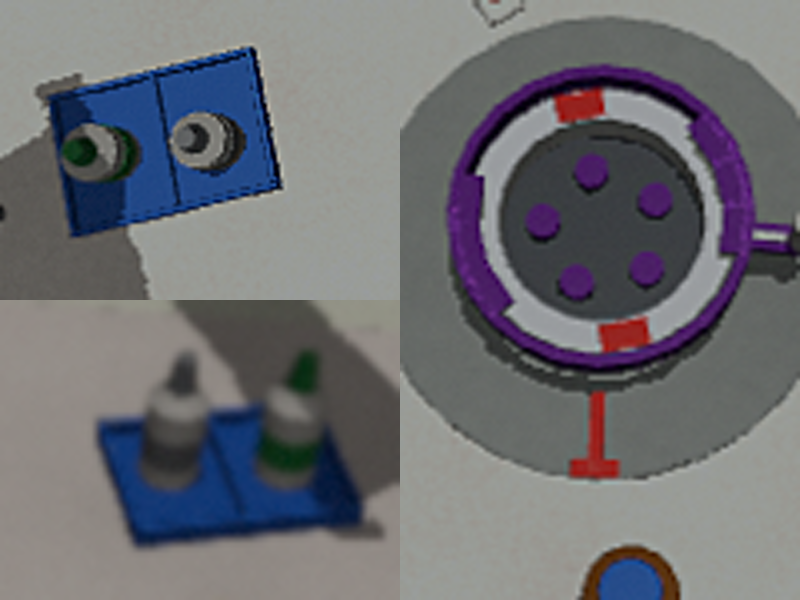

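Bottle stands upright in the empty left half of the tray (green tip at (80,150), spare at (190,140)), and the lever's path is clear. Lid ear corners give yaw of about -23° with radii of 68 and 69 mm, so the lid centre is good. Now I pick up the lid and hover it over the canister.

```bash
python3 - <<'E'
from h import *
L=[.412,-.297]
robot.move_to(L+[.16],[180,0,-23])
fingers.gripper_to(.6,35)
robot.line_to(L+[.038],velocity=.12)
fingers.gripper_to(0.0,35)
print("gap",robot.current_finger_gap(),robot.current_tool_pos())
robot.line_to(L+[.20],velocity=.15)
print("gap",robot.current_finger_gap(),robot.current_contact_force())
robot.move_to([.6257,.0231,.20],[180,0,12.1])
robot.line_to([.6257,.0231,.135],velocity=.15)
print(robot.current_tool_pos(),robot.current_eef_rot(),robot.current_time_s())
snap("scene","s3");snap("top","t3")
p=np.array(robot.current_tool_pos()); z=p[2]-.038
th=np.radians(np.arange(0,360,2)); 
rr=np.where((np.abs((np.degrees(th)+90)%180-90)<=22),.068,.058)
y=np.radians(12.1)
out=[]
for n,f,(x0,y0,x1,y1) in(("scene","s3",(215,160,345,290)),("top","t3",(200,140,330,270))):
    im=cv2.resize(cv2.imread(f"pics/{f}.png")[y0:y1,x0:x1],(400,400),interpolation=2); s=400/(x1-x0)
    P=np.c_[p[0]+rr*np.cos(th+y),p[1]+rr*np.sin(th+y),np.full(th.shape,z+.016)]
    q=((proj(n,P)+.5-[x0,y0])*s)
    for a in q: cv2.circle(im,tuple(int(v) for v in a),1,(0,255,0),-1)
    out.append(im)
cv2.imwrite("pics/crop2.png",np.hstack(out))
E
```

```text
gap 0.13354263660561436 [ 0.41244182 -0.29736869  0.03856406]
gap 0.13005250141568575 [-0.15683683  0.08830917 -1.32201877]
[0.62599054 0.02204808 0.13569917] [ 1.79960380e+02 -4.93888986e-02  1.20165594e+01] 19.25
```

View pics/crop2.png

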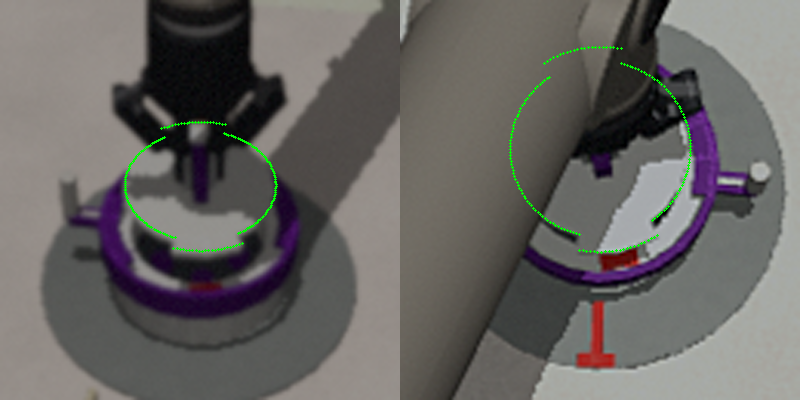

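The predicted outline (green) matches the held lid within about 1 px in both views: front ear at (205,250) left, (620,250) right. Lowering.

```bash
python3 - <<'E'
from h import *
r=robot.line_to([.6257,.0236,.0885],[180,0,12.1],velocity=.03,f_stop=8)
print(r,robot.current_tool_pos(),robot.current_contact_force(),robot.current_time_s())
snap("scene","s4")
E
python3 - <<'E'
import cv2
im=cv2.imread("pics/s4.png"); cv2.imwrite("pics/crop3.png",cv2.resize(im[180:300,210:350],(700,600),interpolation=2))
E
```

```text
False [0.62568428 0.02357998 0.08961479] [-2.37402649  0.92385003  4.97992387] 21.05
```

View pics/crop3.png

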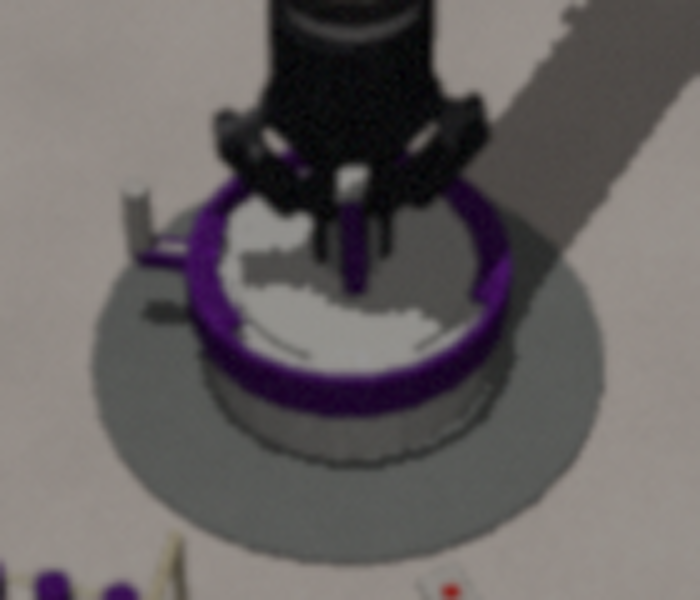

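Lid is down and level inside the collar, bar at (353,240), ears between the tabs. The TCP height of 0.0896 matches seated. Release, then turn the collar by its post.

```bash
cat > turn.py <<'E'
from h import *
C=np.array([.6257,.0231])
def pt(w,r=.105): w=np.radians(w); return (C+r*np.array([np.cos(w),np.sin(w)])).tolist()
E
python3 - <<'E'
from turn import *
fingers.gripper_to(.35)
robot.line_to([.6257,.0231,.17],velocity=.15)
w0=-96.9
robot.move_to(pt(w0)+[.16],[180,0,w0+180])
robot.line_to(pt(w0)+[.095],velocity=.1,f_stop=8)
fingers.gripper_to(0,25)
print("gap",robot.current_finger_gap(),robot.current_tool_pos(),robot.current_contact_force(),robot.current_time_s())
n=11
for w in np.linspace(w0,-181.0,n+1)[1:]:
    robot.line_to(pt(w)+[.095],[180,0,w+180],velocity=.06)
    print(round(w,1),np.round(robot.current_contact_force(),1),round(robot.current_finger_gap(),3))
print(robot.current_tool_pos(),robot.current_eef_rot(),robot.current_time_s())
E
```

```text
gap 0.15150663525577862 [ 0.61457952 -0.08170598  0.09626095] [ 1.82747275 -0.43851146  1.41645265] 24.3583
-104.5 [ 0.  -0.4  7. ] 0.152
-112.2 [ 0.4 -0.9  5.2] 0.151
-119.8 [ 0.2 -1.8  6.7] 0.149
-127.5 [-1.3 -1.9  7.2] 0.15
-135.1 [-1.1 -1.2  6.5] 0.15
-142.8 [-0.6 -1.7  7.2] 0.153
-150.4 [-0.  -0.6  7.5] 0.152
-158.1 [0.5 0.1 7.8] 0.15
-165.7 [-0.4 -1.6  7.9] 0.153
-173.4 [ 0.  -1.3  7.2] 0.151
-181.0 [ 0.  -1.1  7.3] 0.151
[0.52174524 0.02470554 0.09609682] [ 1.79991232e+02 -9.50999693e-02 -9.30603175e-01] 28.575
```

```bash
python3 - <<'E'
from turn import *
fingers.gripper_to(.45)
p=robot.current_tool_pos()
robot.line_to([p[0],p[1],.24],velocity=.2)
robot.move_to([.35,.30,.30],[180,0,60])
a=snap("top","t5");snap("scene","s5"); print(robot.current_time_s())
a=cv2.imread("pics/t5.png");s=cv2.imread("pics/s5.png")
q=proj("top",[pt(179)+[.102],pt(179)+[.006]]); print("expect post top, mark px",q.round(1))
o=np.hstack([cv2.resize(a[140:265,205:325],(400,416),interpolation=2),cv2.resize(s[180:305,215:335],(400,416),interpolation=2)])
cv2.imwrite("pics/crop4.png",o); print("crop px",((q-[205,140])*400/120).round())
E
```

```text
31.1583
expect post top, mark px [[262.1 241.6]
 [263.5 247.8]]
crop px [[190. 339.]
 [195. 359.]]
```

View pics/crop4.png

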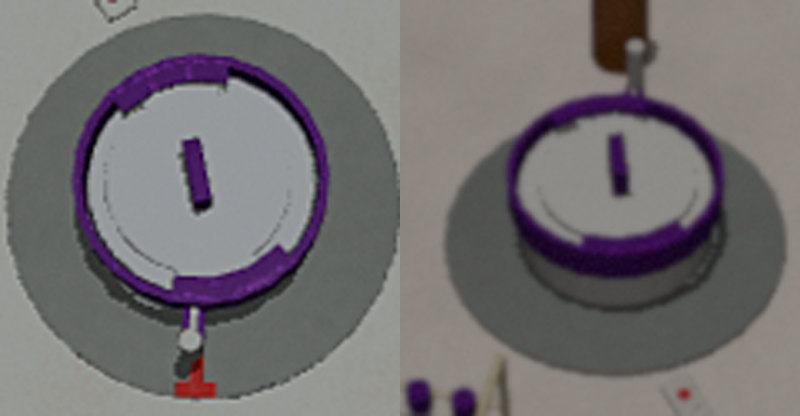

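View pics/t5.png

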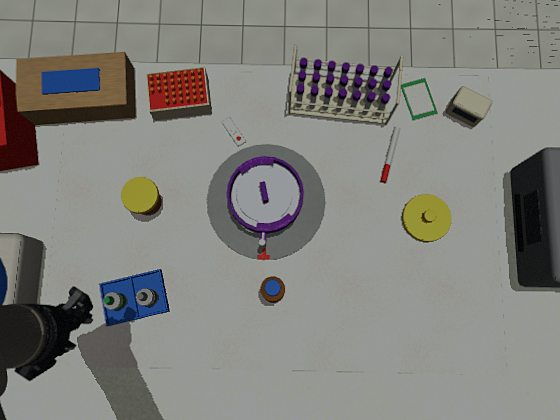

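Post top at crop (190,340) against the expected (190,339). The lid is flat under the tabs, both bottles stand in the tray at (114,300) and (147,297), and the bystanders sit at their starting pixels. Handing in.

```bash
python3 -c "
from station import workorder,robot
print(workorder.close_job(),robot.current_time_s())"
```

```text
the job is handed in; nothing more can be done
the job is handed in; nothing more can be done
```

The canister is closed and the job is handed in; the robot clock read about 31 s at the last check.

- **Bottle:** the green-banded bottle now stands upright in the empty half of the blue tray.
- **Lid:** the white lid was lowered onto the seats. The tool height at release (89.6 mm) matched seated, and the last pictures show it flat with the collar tabs over its ears.
- **Collar:** I gripped the lever's post and turned it clockwise by about 84°. In the last top view the post's top is within about one pixel of where it should be over the lock mark.
- **Everything else:** the yellow lid, buffer, cup, cassette, pen and spare bottle look to be where they started.

One check disagreed: my two-camera fit of the lid's bar grip gave inconsistent yaw (-2.6° to -23.5°). I discarded it and took -23° from the lid's ear corners, and the lid's outline held over the canister agreed with that. No check failed after that.

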